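# Clear the hob before it is switched on

## Task

The hob is about to be switched on under the pot, but one of three things (the tin, the kitchen timer or the tea light) has been left on the black glass, nearer than the pot or beyond it. Slide that one thing, without lifting it, to the right until all of it is off the glass and stands upright on the white worktop beside the hob; leave the other two, and the pot, where they are.

Things in the scene. Friction and masses are not known exactly. Their poses are not given: they have to be found in the camera images.
- tin: closed metal food tin, round, 75 mm in diameter, 58 mm high, about 0.25 kg, standing upright. Origin: centre of its underside; z is its axis, up. May or may not be the one on the hob.
- timer: wind-up kitchen timer, round, foot 64 mm in diameter and 18 mm high, dial above it with a grip bar, 40 mm high in all, about 0.12 kg; the dial does not turn here. Origin: centre of its underside; z up. May or may not be the one on the hob.
- tea_light: tea light, a small round candle in a pale metal cup, 38 mm in diameter, 15 mm high, about 15 g. Origin: centre of its underside; z up. May or may not be the one on the hob.
- pot: steel cooking pot without a lid, 130 mm in diameter at the rim, 90 mm high, with two small handles reaching 0.1 m either way along its y (world y within 0.35 rad), about 0.9 kg, standing on the right-hand part of the hob, either at the front with the left-behind thing about 0.16 m behind it (+x, centre to centre) or the other way round; it stays there. Origin: centre of its underside.
- hob_edge (a point): middle of the right-hand edge of the hob, on its top. The hob is a fixed black glass plate, 507 mm along x, 623 mm along y, lying to the left (+y) of this edge, which runs along world x. Its top is 5 mm above the white worktop (z = 0), with a sharp step. Right of the edge the worktop is bare for 0.12 m. Friction of things on both about 0.6.

How it is judged:
By the outcome, as a careful person would: the job done as asked, in the order asked, and still so for the second after the job is handed in, with the robot touching nothing.
It also fails if it takes over 38 s, if anything falls off the work surface, if the arm or the gripper's body presses on something with over 40 N, if the wrist force passes 120 N, or if a joint passes its speed limit or range.

## Robot

A 7-joint arm with a two-finger parallel gripper is mounted at the origin on a cart in front of the work surface, level with it; the furniture and walls round the work are solid. World frame = base frame: x ahead of the robot, y to its left, z up, the work surface at z = 0. Lengths are in m, angles in rad, forces in N, time in s.
With the tool pointing down it reaches from about 0.4 to 0.925 m from the base axis. Payload 4.1 kg.
Tool frame: the origin (TCP) lies at the very end of the fingers, on their centre line; the grasp point (between the pads) lies 19 mm behind it; z points along the fingers, y is the line along which they close (so a half turn about z gives the same grasp; the last joint's range is limited). The gripper opens to 85 mm and grips with 20 to 120 N. Pads are 22 mm wide; open, the fingers measure 114 mm over their backs; the gripper's body (76 mm by 85 mm) begins 54 mm behind the grasp point. The pads swing forward as they close: fully open they stand 13 mm farther back than shut.
Start: joints at [-1.34, 0.398, 0.045, 1.537, -0.019, 1.207, -0.051], TCP at [0.21, 0.615, 0.201] pointing down, gripper open.
Joint ranges: [-2.82, 2.82], [-0.49, 2.23], [-1.37, 1.46], [0, 2.46], [-1.36, 4.5], [0.23, 2], [-2.94, 2.94]. Speed limits (rad/s): [2.57, 2.57, 3.14, 3.14, 3.14, 3.14, 3.14].

## Interface

Orientations are given as a unit quaternion [w, x, y, z].
In Python, from cell import r gives the robot as it stands.
- The arm moves only by the tool advance, called after "Emit:" as a command line: name --argument value ..., lists and objects as JSON in quotes. Schema: {"type":"object","properties":{"plan":{"type":"object","properties":{"deltas":{"type":"array","items":{"type":"array","items":{"type":"number"},"minItems":7,"maxItems":7},"minItems":1,"maxItems":10}},"additionalProperties":false,"required":["deltas"]},"only":{"type":"string"},"quiet":{"type":"boolean"},"lines":{"type":"string"}},"required":["plan"],"additionalProperties":false}. plan is an object whose key "deltas" holds a list of rows, 1 to 10 of them, each of 7 numbers: a rotation vector rx, ry, rz in parts of the range, where 1.0 means 2 rad, then dx, dy, dz in shares of the most that a row can go, 1 being 50 mm, then the finger opening in m; each row shifts and turns the commanded pose from where the row before left it, along the tool's axes as they then stand; what a row does not reach is not made up. A row lasts 1/10 s, in which the tool goes at most 0.05 m and 0.15 rad, less where a joint would pass 70% of its speed; a pose out of reach is approached as far as the arm can. The fingers move at their own pace and stop on an object; the grip force is fixed at half the most. Time passes only in rows, so rows that do not move let the fingers close. The tool returns the time, the measured TCP pose, the force, the opening and the grip force at its end. only (a regular expression) keeps the lines of the reply that match it, lines (a string "A,B") keeps lines A to B, and quiet returns only ok. No shift or turn number may pass 1 either way. Input that does not fit is refused with a message, and nothing moves.
- r.read_state(): the state, without advancing time (a new reading comes with each control period).
- r.read_camera(name): name is "scene" or "top"; returns a dict with "frame" (384x512x3 uint8, blue, green, red), "intrinsics" (3x3 intrinsics, pixels), "eye" and "rotation" of the camera in the world. Camera axes: x right, y down, z forward; pixel columns grow to the right and rows downward; lengths in m; the calibration is good to about 2 mm. A picture is of the moment at which its call begins. There is no depth.
- r.job_done(): hands the job in; it is judged then, once.
The state is a dict: "clock": time; "q": joint angles; "joint_velocities": joint speeds; "effort": joint torques, N m; "tool_pos": TCP position; "eef_rot": TCP orientation; "wrist_force": force on the tool from outside, world axes, zero at the start; "wrist_torque": the same for the moment, N m; "finger_gap": finger opening in m; "grasp_force": force on a finger pad.
Only numpy, scipy, OpenCV 4.12 (cv2) and the standard library are available. Lean on these libraries where they do the work, as an engineer would, in place of code of your own. Each camera call takes 0.05 s, during which the arm holds its last target. There are 200 camera calls.

## Working session

There is one attempt and no reset: what is moved stays moved. The work goes in short steps, Python scripts to look and compute and a tool call to move; the robot and the scene stay as the last step left them, time stands still between calls to the robot, and variables do not carry over. Pictures are saved under pics/ and viewed, at most 11 in all, crops included, and the job is handed in when it is done.

```bash
ls; mkdir -p pics; python3 - <<'E'
from cell import r
import cv2, numpy as np
s=r.read_state(); print({k:np.round(s[k],3).tolist() for k in('clock','tool_pos','eef_rot','finger_gap')})
for n in('scene','top'):
    c=r.read_camera(n); cv2.imwrite(f'pics/{n}0.png',c['frame']); print(n,c['intrinsics'],c['eye'],c['rotation'])
E
```

```text
cell.py
pics
{'clock': 0.0, 'tool_pos': [0.21, 0.614, 0.2], 'eef_rot': [-0.0, 0.164, 0.986, -0.001], 'finger_gap': 0.085}
scene [[481.49200946   0.         254.33089097]
 [  0.         481.49200946 188.00547959]
 [  0.           0.           1.        ]] [-0.17926587 -0.85483875  0.69446499] [-0.46063563  0.8088504  -0.31610306  0.1834522 ]
top [[370.99080712   0.         255.81084605]
 [  0.         370.99080712 196.83521591]
 [  0.           0.           1.        ]] [ 0.4575181  -0.0477692   1.12005532] [-0.02121997  0.71420171 -0.69884982  0.03278055]
```

View pics/scene0.png

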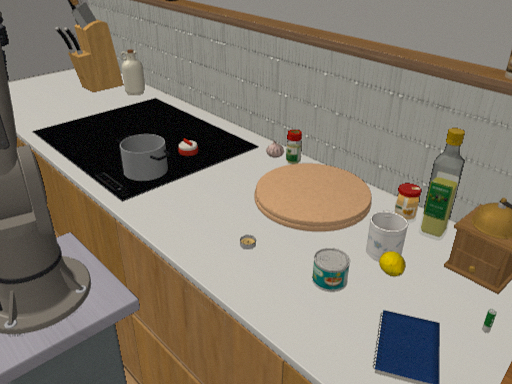

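View pics/top0.png

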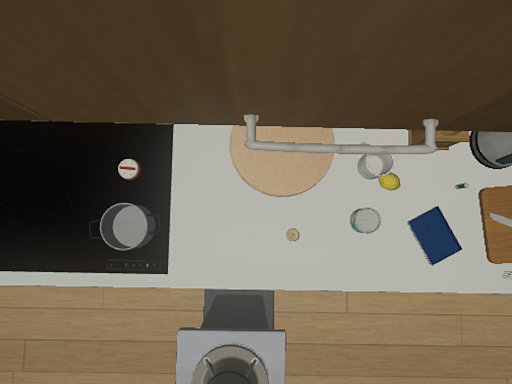

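```bash
cat > h.py <<'E'
from cell import r
import numpy as np
from scipy.spatial.transform import Rotation as R
def R_(q): return R.from_quat(np.roll(q,-1))
def pix(c,uv,z):
    d=R_(c['rotation']).apply(np.linalg.inv(c['intrinsics'])@[*uv,1]); return c['eye']+d*(z-c['eye'][2])/d[2]
def proj(c,p):
    v=c['intrinsics']@R_(c['rotation']).inv().apply(np.array(p)-c['eye']); return v[:2]/v[2]
E
python3 - <<'E'
from h import *
import cv2
t=r.read_camera('top'); s=r.read_camera('scene')
for n,uv,z in[('timer',(129,169),.04),('pot',(127,227),.095),('edgeF',(169,272),.005),('edgeB',(172,124),.005),('railL',(250,145),.3),('cup edge',(250,127),.5),('board left',(230,147),.02),('handR',(157,225),.07),('handL',(93,229),.07)]: print(n,pix(t,uv,z).round(3))
for n,uv,z in[('timer',(188,146),.03),('hob BR',(256,147),.005),('hob FR',(125,216),.005),('pot rim',(143,144),.095)]: print('s',n,pix(s,uv,z).round(3))
a=cv2.resize(t['frame'][100:290,70:260],None,fx=3,fy=3,interpolation=2); cv2.imwrite('pics/c1.png',a)
a=cv2.resize(s['frame'][90:230,80:280],None,fx=4,fy=4,interpolation=2); cv2.imwrite('pics/c2.png',a)
st=r.read_state(); print(R_(st['eef_rot']).as_matrix().round(2))
E
```

```text
timer [0.614 0.307 0.04 ]
pot [0.445 0.287 0.095]
edgeF [0.314 0.187 0.005]
edgeB [0.76  0.195 0.005]
railL [ 0.637 -0.045  0.3  ]
cup edge [ 0.624 -0.045  0.5  ]
board left [0.69  0.016 0.02 ]
handR [0.453 0.212 0.07 ]
handL [0.438 0.39  0.07 ]
s timer [0.612 0.302 0.03 ]
s hob BR [0.803 0.189 0.005]
s hob FR [0.278 0.118 0.005]
s pot rim [0.447 0.287 0.095]
[[-0.95  0.32 -0.  ]
 [ 0.32  0.95 -0.  ]
 [-0.   -0.   -1.  ]]
```

View pics/c1.png

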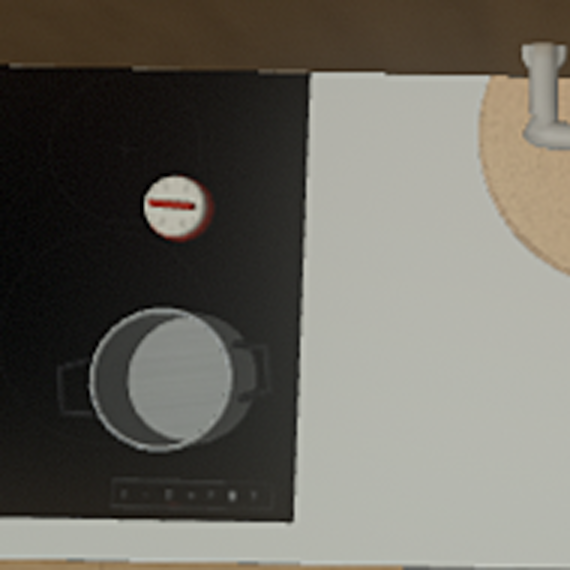

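View pics/c2.png

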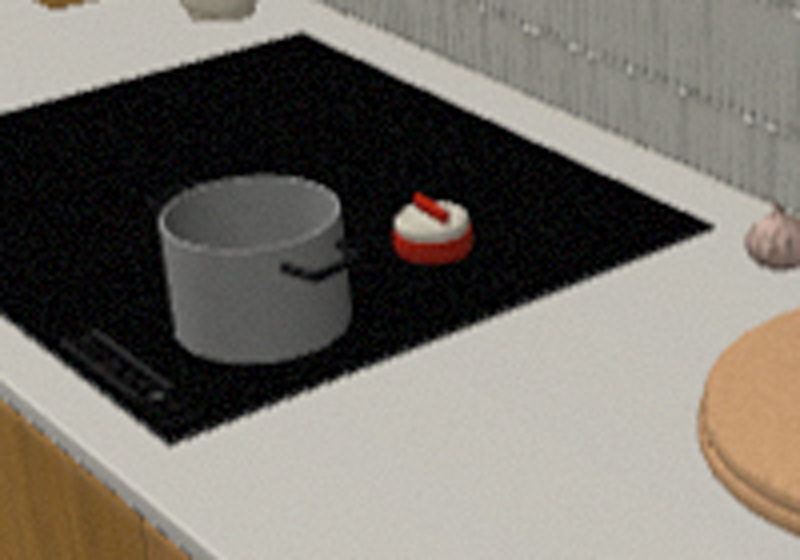

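The timer is on the hob, behind the pot (top crop: timer ≈(175,208), pot ≈(163,378), hob edge at ≈(305,210)). The tin and tea light are far to the right. I'll check the height of the overhead cupboard before moving.

```bash
python3 - <<'E'
from h import *
t=r.read_camera('top'); s=r.read_camera('scene')
tx=lambda z:pix(t,(250,127),z)[0]
for uv in[(300,38),(200,10),(300,25)]:
    d=R_(s['rotation']).apply(np.linalg.inv(s['intrinsics'])@[*uv,1])
    print(uv,[(z,round(tx(z),3),pix(s,uv,z).round(3)[:2].tolist()) for z in(.3,.4,.5,.6)])
T=R_(r.read_state()['eef_rot']).as_matrix(); p=r.read_state()['tool_pos']
print(p,T.T@(np.array([.613,.385,.2])-p), np.degrees(np.arctan2(T[1,1],T[0,1])))
E
```

```text
(300, 38) [(0.3, np.float64(0.678), [1.079, 0.268]), (0.4, np.float64(0.651), [0.76, -0.017]), (0.5, np.float64(0.624), [0.441, -0.301]), (0.6, np.float64(0.597), [0.122, -0.586])]
(200, 10) [(0.3, np.float64(0.678), [1.129, 0.894]), (0.4, np.float64(0.651), [0.797, 0.451]), (0.5, np.float64(0.624), [0.465, 0.007]), (0.6, np.float64(0.597), [0.134, -0.436])]
(300, 25) [(0.3, np.float64(0.678), [1.231, 0.407]), (0.4, np.float64(0.651), [0.874, 0.087]), (0.5, np.float64(0.624), [0.516, -0.233]), (0.6, np.float64(0.597), [0.159, -0.553])]
[0.2104353  0.61477835 0.20097574] [-0.45527923 -0.08704656  0.00104956] 71.10691339945572
```

Careful with the scale: shifts go in shares of 50 mm and turns go in shares of 2 rad. That gives: 0.138 rad / 2 = 0.069.

Emit:
advance --plan '{"deltas": [[0, 0, 0.069, 0, 0, 0, 0.045], [0, 0, 0.069, 0, 0, 0, 0.045], [0, 0, 0.069, 0, 0, 0, 0.045], [0, 0, 0.069, 0, 0, 0, 0.045], [0, 0, 0.069, 0, 0, 0, 0.045], [0, 0, 0.069, 0, 0, 0, 0.045], [0, 0, 0.069, 0, 0, 0, 0.045], [0, 0, 0.069, 0, 0, 0, 0.045], [0, 0, 0.069, 0, 0, 0, 0.045]]}'

```text
clock: 1.2
tool_pos: [0.2104, 0.6149, 0.2012]
eef_rot: [0.0, 0.709, 0.705, -0.0]
wrist_force: [-0.3, 0.5, 0.5]
finger_gap: 0.045
grasp_force: 0.0
```

```bash
python3 -c "
from h import *
s=r.read_state();print(R_(s['eef_rot']).as_matrix().round(3),s['q'])"
```

```text
[[ 0.007  1.    -0.   ]
 [ 1.    -0.007 -0.   ]
 [-0.    -0.    -1.   ]] [-1.51028399  0.41023415  0.27893748  1.54194857 -0.11783953  1.20604989
 -1.21773365]
```

Converted, 0.04 m is 0.8, 0.017 m is 0.34.

Emit:
advance --plan '{"deltas": [[0, 0, 0, -0.28, 0.8, 0.34, 0.045], [0, 0, 0, -0.28, 0.8, 0.34, 0.045], [0, 0, 0, -0.28, 0.8, 0.34, 0.045], [0, 0, 0, -0.28, 0.8, 0.34, 0.045], [0, 0, 0, -0.28, 0.8, 0.34, 0.045], [0, 0, 0, -0.28, 0.8, 0.34, 0.045], [0, 0, 0, 0, 0, 0, 0.045]]}'

```text
clock: 1.9
tool_pos: [0.4577, 0.5232, 0.0966]
eef_rot: [0.004, 0.711, 0.703, -0.002]
wrist_force: [0.4, -0.8, -0.0]
finger_gap: 0.0446
grasp_force: 0.0
```

Emit:
advance --plan '{"deltas": [[0, 0, 0, -0.5, 0.6, 0.36, 0.045], [0, 0, 0, -0.5, 0.6, 0.36, 0.045], [0, 0, 0, -0.5, 0.6, 0.36, 0.045], [0, 0, 0, -0.5, 0.6, 0.36, 0.045], [0, 0, 0, 0, 0, 0, 0.045]]}'

```text
clock: 2.4
tool_pos: [0.5747, 0.4216, 0.0247]
eef_rot: [0.003, 0.711, 0.703, -0.003]
wrist_force: [-0.8, -1.0, -0.9]
finger_gap: 0.0449
grasp_force: 0.0
```

Emit:
advance --plan '{"deltas": [[0, 0, 0, -0.3, 0.38, 0.12, 0.045], [0, 0, 0, -0.3, 0.38, 0.12, 0.045], [0, 0, 0, 0, 0, 0.06, 0.045], [0, 0, 0, 0, 0, 0, 0.045], [0, 0, 0, 0, 0, 0, 0.045]]}'

```text
clock: 2.9
tool_pos: [0.6067, 0.4027, 0.0124]
eef_rot: [-0.001, 0.707, 0.707, 0.0]
wrist_force: [0.2, -0.1, -0.0]
finger_gap: 0.0449
grasp_force: 0.0
```

```bash
python3 - <<'E'
from h import *
import cv2
t=r.read_camera('top'); s=r.read_camera('scene')
a=cv2.resize(t['frame'][110:290,60:190],None,fx=3,fy=3,interpolation=2)
b=cv2.resize(s['frame'][80:200,110:220],None,fx=4.5,fy=4.5,interpolation=2)[:540,:400]
b=cv2.resize(s['frame'][70:190,120:210],(405,540),interpolation=2)
cv2.imwrite('pics/d1.png',np.hstack([a,b]))
st=r.read_state();print(R_(st['eef_rot']).as_matrix().round(3),[proj(t,st['tool_pos']),proj(s,st['tool_pos'])])
E
```

```text
[[-0.001  1.    -0.   ]
 [ 1.     0.001  0.001]
 [ 0.001 -0.    -1.   ]] [array([ 99.76632424, 171.81659911]), array([169.10902104, 141.46729222])]
```

View pics/d1.png

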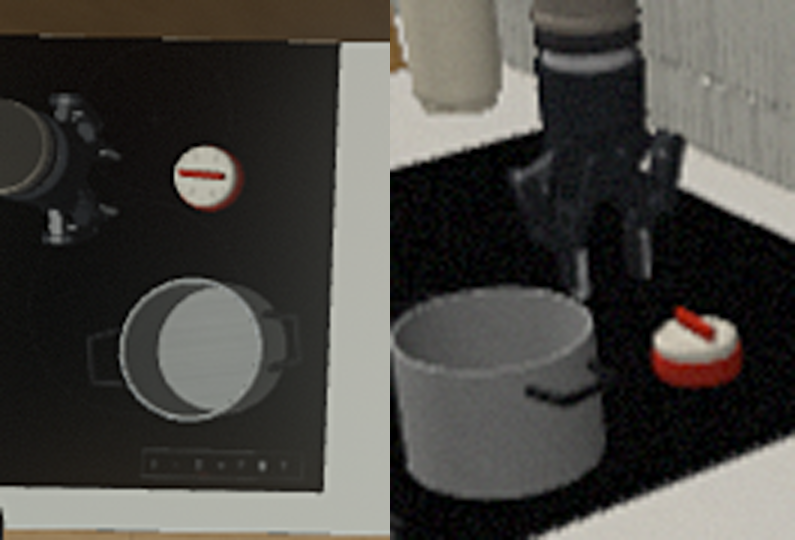

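The picture shows the fingers left of the timer, low over the glass and clear of the pot (pads ≈(110,155)/(110,210), timer ≈(207,177)). Next I'll push it in the cradle.

Converted, -0.02 m is -0.4, 0.006 m is 0.12.

Emit:
advance --plan '{"deltas": [[0, 0, 0, -0.3, 0.12, 0.06, 0.045], [0, 0, 0, -0.4, 0, 0, 0.045], [0, 0, 0, -0.3, 0, 0, 0.045], [0, 0, 0, -0.2, 0, 0, 0.045], [0, 0, 0, -0.2, 0, 0, 0.045], [0, 0, 0, -0.2, 0, 0, 0.045], [0, 0, 0, -0.2, 0, 0, 0.045], [0, 0, 0, -0.2, 0, 0, 0.045]]}'

```text
clock: 3.8
tool_pos: [0.6141, 0.3003, 0.0094]
eef_rot: [-0.0, 0.707, 0.707, 0.0]
wrist_force: [0.0, -0.3, 0.8]
finger_gap: 0.0448
grasp_force: 0.0
```

Emit:
advance --plan '{"deltas": [[0, 0, 0, -0.2, 0, 0, 0.045], [0, 0, 0, -0.2, 0, 0, 0.045], [0, 0, 0, -0.2, 0, 0, 0.045], [0, 0, 0, -0.2, 0, 0, 0.045], [0, 0, 0, 0, 0, 0, 0.045], [0, 0, 0, 0, 0, 0, 0.045]]}'

```text
clock: 4.4
tool_pos: [0.6143, 0.2606, 0.0094]
eef_rot: [-0.0, 0.708, 0.707, 0.0]
wrist_force: [0.3, -0.6, -0.2]
finger_gap: 0.0453
grasp_force: 0.0
```

```bash
python3 - <<'E'
from h import *
import cv2
t=r.read_camera('top'); s=r.read_camera('scene')
a=cv2.resize(t['frame'][110:290,60:190],None,fx=3,fy=3,interpolation=2)
b=cv2.resize(s['frame'][80:200,130:220],(405,540),interpolation=2)
cv2.imwrite('pics/d2.png',np.hstack([a,b]))
E
```

```text
(no output)
```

View pics/d2.png

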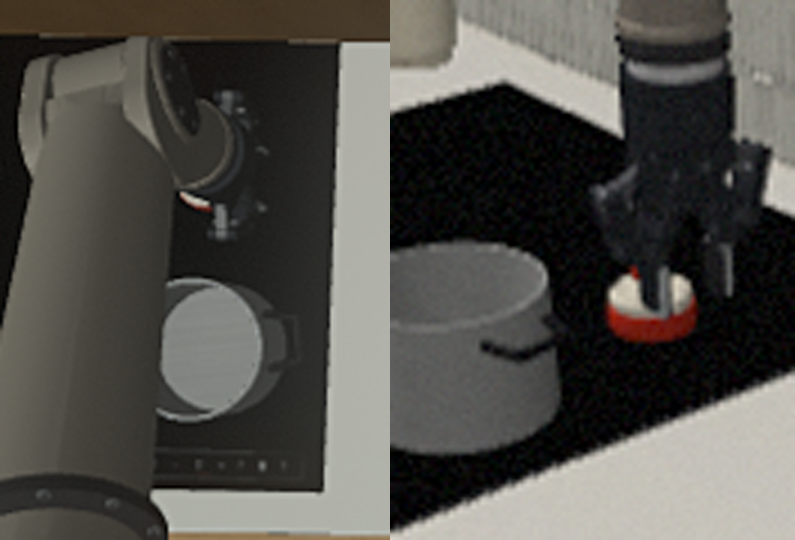

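```bash
python3 - <<'E'
from h import *
import cv2
s=r.read_camera('scene')
for x in(.585,.592,.643,.636):
    for z in(.01,.03,.05): print(x,z,proj(s,(x,.26,z)).round(1))
print('timer',[proj(s,(.613,.305,z)).round(1) for z in(.005,.045)])
cv2.imwrite('pics/d3.png',cv2.resize(s['frame'][105:165,160:230],(700,600),interpolation=2))
E
```

```text
0.585 0.01 [189.4 158.7]
0.585 0.03 [189.  152.9]
0.585 0.05 [188.5 147.1]
0.592 0.01 [191.2 158. ]
0.592 0.03 [190.8 152.3]
0.592 0.05 [190.4 146.4]
0.643 0.01 [204.2 153.1]
0.643 0.03 [203.9 147.5]
0.643 0.05 [203.6 141.7]
0.636 0.01 [202.4 153.8]
0.636 0.03 [202.1 148.1]
0.636 0.05 [201.8 142.3]
timer [array([188.2, 152.7]), array([187.4, 141.4])]
```

View pics/d3.png

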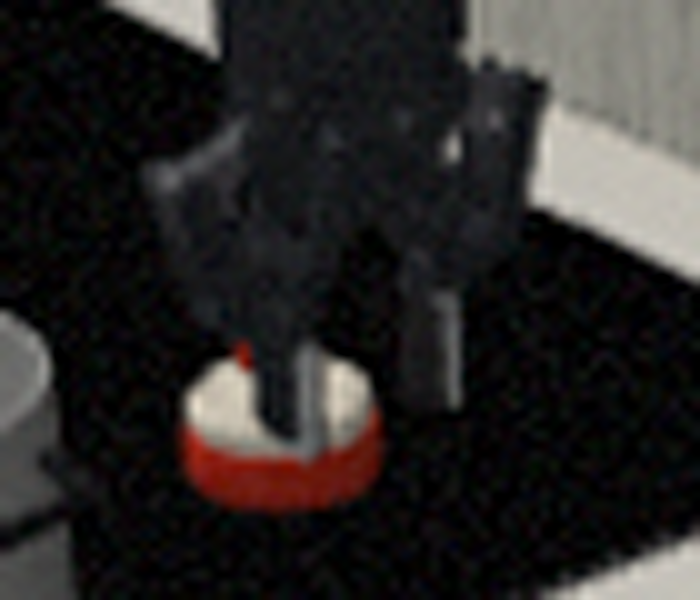

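The picture shows the timer still at about (188,148). The near fingertip is at (191,151), in front of and above it, so the tips hang about 24 mm above the nominal TCP and skimmed over the dial. I'll raise, go back, and find the glass by touch.

Converted, 0.04 m is 0.8, 0.02 m is 0.4.

Emit:
advance --plan '{"deltas": [[0, 0, 0, 0, 0, -0.6, 0.045], [0, 0, 0, 0.6, 0, 0, 0.045], [0, 0, 0, 0.8, 0, 0, 0.045], [0, 0, 0, 0.8, 0, 0, 0.045], [0, 0, 0, 0.6, 0, 0.4, 0.045], [0, 0, 0, 0, 0, 0.2, 0.045], [0, 0, 0, 0, 0, 0, 0.045]]}'

```text
clock: 5.25
tool_pos: [0.6118, 0.4012, 0.0067]
eef_rot: [-0.001, 0.706, 0.708, -0.002]
wrist_force: [0.4, -0.2, -0.2]
finger_gap: 0.0451
grasp_force: 0.0
```

Emit:
advance --plan '{"deltas": [[0, 0, 0, 0, 0, 0.06, 0.045], [0, 0, 0, 0, 0, 0.06, 0.045], [0, 0, 0, 0, 0, 0, 0.045]]}'

```text
clock: 5.55
tool_pos: [0.615, 0.3991, 0.0037]
eef_rot: [0.0, 0.708, 0.706, 0.0]
wrist_force: [0.6, -0.3, 0.1]
finger_gap: 0.0449
grasp_force: 0.0
```

```bash
python3 - <<'E'
from h import *
import cv2
t=r.read_camera('top'); s=r.read_camera('scene')
a=cv2.resize(t['frame'][130:220,70:170],(400,360),interpolation=2)
b=cv2.resize(s['frame'][100:175,140:215],(400,400),interpolation=2)[:360]
b=cv2.resize(s['frame'][105:172,140:215],(400,360),interpolation=2)
cv2.imwrite('pics/d4.png',np.hstack([a,b]))
p=r.read_state()['tool_pos']
print([proj(s,p+[dx,0,dz]).round(1) for dx in(-.025,.025) for dz in(0,.02)])
E
```

```text
[array([165.5, 145.6]), array([165. , 140.1]), array([178. , 141.3]), array([177.5, 135.9])]
```

View pics/d4.png

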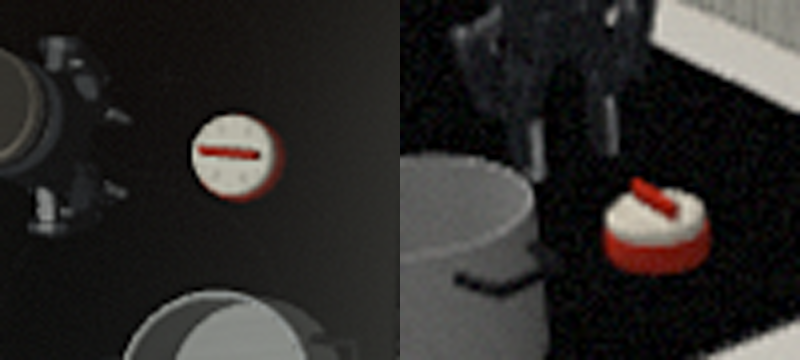

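Near tip is at ≈(540,180) in the crop, about 25 mm above the nominal TCP. The timer hasn't moved. I'll probe down.

Converted, 0.006 m is 0.12.

Emit:
advance --plan '{"deltas": [[0, 0, 0, 0, 0, 0.12, 0.045], [0, 0, 0, 0, 0, 0.12, 0.045], [0, 0, 0, 0, 0, 0, 0.045]]}'

```text
clock: 5.95
tool_pos: [0.6132, 0.4001, -0.0101]
eef_rot: [-0.0, 0.707, 0.707, -0.001]
wrist_force: [0.1, -0.4, -0.6]
finger_gap: 0.0453
grasp_force: 0.0
```

Emit:
advance --plan '{"deltas": [[0, 0, 0, 0, 0, 0.06, 0.045], [0, 0, 0, 0, 0, 0, 0.045]]}'

```text
clock: 6.15
tool_pos: [0.614, 0.4005, -0.0122]
eef_rot: [-0.0, 0.707, 0.707, -0.0]
wrist_force: [0.9, -0.9, -1.0]
finger_gap: 0.045
grasp_force: 0.0
```

Converted, 0.002 m is 0.04.

Emit:
advance --plan '{"deltas": [[0, 0, 0, 0, 0, 0.04, 0.045], [0, 0, 0, 0, 0, 0, 0.045]]}'

```text
clock: 6.35
tool_pos: [0.6142, 0.4006, -0.0138]
eef_rot: [-0.0, 0.707, 0.707, -0.0]
wrist_force: [-0.6, 0.4, -0.5]
finger_gap: 0.0449
grasp_force: 0.0
```

Emit:
advance --plan '{"deltas": [[0, 0, 0, 0, 0, 0.04, 0.045], [0, 0, 0, 0, 0, 0, 0.045]]}'

```text
clock: 6.55
tool_pos: [0.6141, 0.4006, -0.0159]
eef_rot: [-0.0, 0.707, 0.707, -0.0]
wrist_force: [-0.1, 0.9, -0.4]
finger_gap: 0.045
grasp_force: 0.0
```

Converted, -0.02 m is -0.4, -0.01 m is -0.2.

Emit:
advance --plan '{"deltas": [[0, 0, 0, -0.4, 0, 0, 0.045], [0, 0, 0, -0.4, 0, 0, 0.045], [0, 0, 0, -0.2, 0, 0, 0.045], [0, 0, 0, -0.2, 0, 0, 0.045], [0, 0, 0, -0.2, 0, 0, 0.045], [0, 0, 0, -0.2, 0, 0, 0.045], [0, 0, 0, -0.2, 0, 0, 0.045], [0, 0, 0, -0.2, 0, 0, 0.045], [0, 0, 0, -0.2, 0, 0, 0.045], [0, 0, 0, -0.2, 0, 0, 0.045]]}'

```text
clock: 7.55
tool_pos: [0.6142, 0.28, -0.0156]
eef_rot: [-0.0, 0.707, 0.707, 0.0]
wrist_force: [-0.8, 0.7, -0.3]
finger_gap: 0.045
grasp_force: 0.4
```

```bash
python3 - <<'E'
from h import *
import cv2
s=r.read_camera('scene')
cv2.imwrite('pics/d5.png',cv2.resize(s['frame'][100:170,140:230],(630,490),interpolation=2))
E
```

```text
(no output)
```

View pics/d5.png

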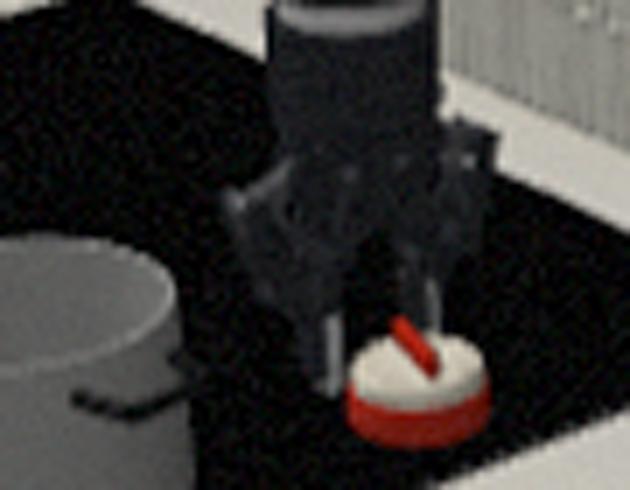

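The timer is moving, sitting between the two fingertips (≈(418,385) in the crop). I'll keep going over the edge.

Converted, -0.01 m is -0.2.

Emit:
advance --plan '{"deltas": [[0, 0, 0, -0.2, 0, 0, 0.045], [0, 0, 0, -0.2, 0, 0, 0.045], [0, 0, 0, -0.2, 0, 0, 0.045], [0, 0, 0, -0.2, 0, 0, 0.045], [0, 0, 0, -0.2, 0, 0, 0.045], [0, 0, 0, -0.2, 0, 0, 0.045], [0, 0, 0, -0.2, 0, 0, 0.045], [0, 0, 0, -0.2, 0, 0, 0.045]]}'

```text
clock: 8.4
tool_pos: [0.614, 0.1995, -0.0158]
eef_rot: [0.0, 0.707, 0.707, -0.0]
wrist_force: [-0.2, 0.7, 0.1]
finger_gap: 0.045
grasp_force: 0.3
```

Emit:
advance --plan '{"deltas": [[0, 0, 0, -0.2, 0, 0, 0.045], [0, 0, 0, -0.2, 0, 0, 0.045], [0, 0, 0, -0.2, 0, 0, 0.045], [0, 0, 0, -0.2, 0, 0, 0.045], [0, 0, 0, 0, 0, 0, 0.045], [0, 0, 0, 0, 0, 0, 0.045]]}'

```text
clock: 9.0
tool_pos: [0.6141, 0.1602, -0.0157]
eef_rot: [-0.0, 0.708, 0.707, 0.0]
wrist_force: [0.1, 0.2, 0.6]
finger_gap: 0.0447
grasp_force: 0.0
```

```bash
python3 - <<'E'
from h import *
import cv2
s=r.read_camera('scene')
cv2.imwrite('pics/d6.png',cv2.resize(s['frame'][110:180,160:250],(630,490),interpolation=2))
E
```

```text
(no output)
```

View pics/d6.png

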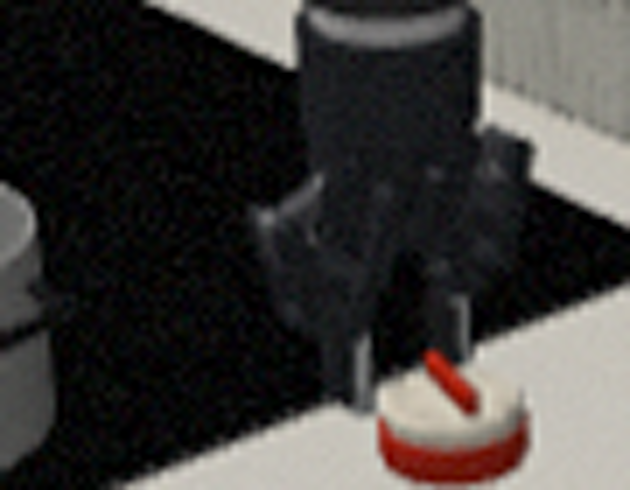

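Converted, 0.04 m is 0.8, -0.02 m is -0.4.

Emit:
advance --plan '{"deltas": [[0, 0, 0, 0.4, 0, 0, 0.045], [0, 0, 0, 0.8, 0, -0.2, 0.045], [0, 0, 0, 0.8, 0, -0.4, 0.045], [0, 0, 0, 0.8, 0, 0, 0.045], [0, 0, 0, 0.8, 0, 0, 0.045], [0, 0, 0, 0.8, 0, 0, 0.045], [0, 0, 0, 0, 0, 0, 0.045], [0, 0, 0, 0, 0, 0, 0.045]]}'

```text
clock: 9.85
tool_pos: [0.613, 0.383, 0.0138]
eef_rot: [-0.0, 0.706, 0.708, -0.0]
wrist_force: [0.9, -0.4, 1.0]
finger_gap: 0.0447
grasp_force: 0.0
```

```bash
python3 - <<'E'
from h import *
import cv2
t=r.read_camera('top'); s=r.read_camera('scene')
a=cv2.resize(t['frame'][130:250,80:200],(400,400),interpolation=2)
b=cv2.resize(s['frame'][110:190,170:250],(400,400),interpolation=2)
cv2.imwrite('pics/d7.png',np.hstack([a,b]))
print([proj(t,(.613,y,z)) for y,z in((.19,.005),(.158,.018),(.126,.04))])
E
```

```text
[array([171.81554721, 171.85271976]), array([181.66133165, 171.47923307]), array([191.25460316, 170.65052221])]
```

View pics/d7.png

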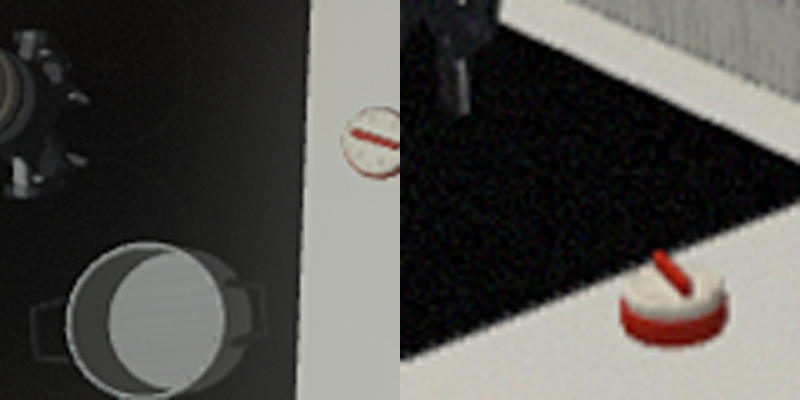

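The timer stands upright on the white worktop: its left edge is at ≈340 px in the top crop and the hob edge at ≈307 px. The pot hasn't moved and the gripper is clear.

```bash
python3 -c "
from cell import r
print(r.job_done())"
```

```text
the job is handed in; nothing more can be done
None
```

The kitchen timer was the thing left on the hob; I slid it right and it now stands upright on the white worktop, clear of the glass, with the pot, tin and tea light untouched. The first pass skimmed over its top without moving it, and the job was handed in at about 10 s.

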